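# Wedge up the tilting paint stand and hold it

### The job

A kettle being painted stands on a hinged plywood board. Take the wooden wedge that both fits the channel between the stand's two front rest blocks and is tall enough, set it flat on the table, and slide it thin end first along the channel under the board until the board's front edge just lifts off its rest blocks (about 5 mm, never mind a few more or less). Finish while still holding the wedge there with the gripper; the kettle stays standing on the board, only the wedge carries the board, and everything else is left where it is.

Things in the scene. Friction and masses are not known exactly. Their poses are not given: they have to be found in the camera images.
- wedge: The wedge that fits: light wood, 150 long, 28 wide, 90 g. Origin at the centre of its underside, x along it to the thin end (x = +75, 4 high), z up. The top ramps evenly over 110 mm to 32 high, then is level over the last 40 mm (the tail, x = -35 to -75: grip it there across the 28 mm). One of three wedges lying side by side at the robot's left, thin ends towards the stand, order varying.
- wedge_toe (a point): Middle of that wedge's thin end, at its underside.
- wide_wedge: Wedge of the same wood, length and height, but 50 mm wide: too wide for the stand's channel. Same frame as the wedge. Leave it.
- flat_wedge: Wedge of the same wood, 28 wide but only 120 long and 14 high: too low to reach the board. Origin at the centre of its underside, x to its thin end. Leave it.
- stand: Fixed plywood stand, 200 long (x), 180 wide (y). Origin at the centre of its footprint on the table; x from its open front (x = -100) to its hinge (+100), z up. The front looks to the robot's left, within about 15 degrees. Two rest blocks 18 high at x = -100 to -70 leave a channel 38 wide, centred on y = 0, its floor the bare table; behind them it is open to a cross beam at x = +70.
- tilt_board: Plywood board 200 x 180 x 12 lying on the rest blocks, its underside 18 above the table. Hinged along its far lower edge: origin at the middle of that edge (stand frame x = +100, z = 18), x as the stand's x when down, the board reaching to x = -200. No spring: it lifts freely at the front and falls back by its weight (300 g, and the kettle's 350 to 700 g on it).
- board_front (a point): Middle of the lower front edge of the board: 18 mm above the table when the board is down, 23 when it is lifted 5 mm. The wedge's ramp meets this edge when its thin end is 55 mm behind the board's front edge, and lifts it by 1 mm for each 4 mm of further travel.
- kettle: Aluminium kettle with painted bands and a red arched handle, 135 in diameter, 217 high over the handle, standing on the board about 120 behind its front edge, its spout to the back. Origin at the centre of its underside, z up. Not fastened. Leave it standing.
- bowl: White plastic bowl, 68 in diameter, 40 high, origin under its centre. Leave it.
- paint_jar: Small glass jar with a lid, 40 in diameter, 45 high, origin under its centre. Leave it.
- brush_cup: White cup, 76 in diameter, 95 high, with brushes standing out to about 240 high. Origin under its centre. Leave it.
- paint_bottle: White paint bottle with a cap, 44 in diameter, 110 high, origin under its centre. Leave it.
- eraser: White eraser block, 50 x 22 x 12, origin under its centre. Leave it.
Not all that is in view belongs to the job. What is shaped like the wedge but turquoise is not meant.

How it is judged:
By the outcome, as a careful person would: the job done as asked, in the order asked, and still so for the second after the job is handed in, while the arm keeps its last pose, push and grip.
It also fails if it takes over 38 s, if anything falls off the work surface, if the arm or the gripper's body presses on something with over 40 N, if the wrist force passes 120 N, or if a joint passes its speed limit or range.

### The arm

A 6-joint arm with a two-finger parallel gripper is mounted at the origin on the work surface. World frame = base frame: x ahead of the robot, y to its left, z up, the work surface at z = 0. Lengths are in mm, angles in rad, forces in N, time in s.
With the tool pointing down it reaches from about 275 to 725 mm from the base axis. Payload 15.9 kg.
Tool frame: the origin (TCP) lies at the very end of the fingers, on their centre line; the grasp point (between the pads) lies 19 mm behind it; z points along the fingers, y is the direction in which the jaws open and shut (so a half turn about z gives the same grasp; the last joint's range is limited). The gripper opens to 85 mm and grips with 20 to 120 N. Pads are 22 mm wide; open, the fingers measure 114 mm over their backs; the gripper's body (76 mm by 85 mm) begins 54 mm behind the grasp point. The pads swing forward as they close: fully open they stand 13 mm farther back than shut.
Start: joints at [-1.264, 0.213, -0.034, 1.323, 0, 1.571], TCP at [150.999, -476.639, 231.306] pointing down, gripper open.
Joint ranges: [-2.98, 2.98], [-0.74, 1.72], [-1.14, 1.35], [-2.1, 2.04], [-1.57, 1.44], [-3.14, 3.14]. Speed limits (rad/s): [1.89, 1.89, 2.39, 2.57, 3.14, 3.14].

### API

Orientations are given as [roll, pitch, yaw] about the fixed x, y, z axes, in that order (R = Rz(yaw) Ry(pitch) Rx(roll)).
In Python, from station import * gives the robot as it stands.
- The arm moves only by the tool step_arm, never from a script. Its argument "series" is a list of rows, each an object with "gripper": the finger opening in cm, from 0 to 8.54; "linear": the shift along the tool's x, y, z in cm, a list of three; "turn": the turn, a rotation vector about the tool's x, y, z in degrees, a list of three. A call has exactly 8 rows; each row shifts and turns the commanded pose from where the row before left it, along the tool's axes as they then stand; what a row does not reach is not made up. A row lasts 1/10 s, in which the tool goes at most 50 mm and 8.59 degrees, less where a joint would pass 70% of its speed; a pose out of reach is approached as far as the arm can. A call is refused whole if a number of a shift passes 5 or a number of a turn 8.59, either way. A call with a gripper value outside its range is refused whole. The fingers move at their own pace and stop on an object; the grip force is fixed at half the most. Time passes only in rows, so rows that do not move let the fingers close, or fill a call up. It gives the time, the measured TCP pose, the force and the opening at its end, in the units of the state.
- state(): the state, without advancing time (a new reading comes with each control period).
- get_image(name): name is "side" or "top" or "wrist"; returns a dict with "image" (384x512x3 uint8, red, green, blue), "fx", "fy", "cx", "cy" (pixels), "k1" (the pictures are not rectified: a ray, as slopes to the right and down, at radius r is drawn at 1 + k1 r^2 times it, then the intrinsics apply), "extrinsics" (4x4, takes a point from camera to world coordinates); the wrist camera has in their place "hand_eye" (4x4, takes a point from camera to tool coordinates, whose origin is the TCP and whose axes are the flange's). Camera axes: x right, y up, looking along -z (the intrinsics and any distortion apply to the point x, -y, -z); pixel columns grow to the right and rows downward; lengths in mm; the calibration is good to about 2 mm. A picture is of the moment at which its call begins: read the wrist's pose just before it. There is no depth.
- sign_off(): hands the job in, once; it reports no verdict.
The state is a dict: "t": time; "joint_positions": joint angles; "joint_vel": joint speeds; "joint_efforts": joint torques, N m; "tcp_pos": TCP position; "tool_rot": TCP orientation; "contact_force": force on the tool from outside, world axes, zero at the start; "moment": the same for the moment, N m; "finger_gap": finger opening in mm.
Only numpy, scipy, OpenCV 4.12 (cv2) and the standard library are available. Lean on these libraries where they do the work, as an engineer would, in place of code of your own. Each camera call takes 0.05 s, during which the arm holds its last target.

## Working session

There is one attempt and no reset: what is moved stays moved. The work goes in short steps, Python scripts to look and compute and a tool call to move; the robot and the scene stay as the last step left them, time stands still between calls to the robot, and variables do not carry over. Pictures are saved under pics/ and viewed, and the job is handed in when it is done.

Besides the shell and the picture viewer there is one more tool, called after "Request:" in YAML: its name, and indented under it one key for each argument. step_arm: Moves the arm, as the interface text tells. Its arguments: {"type":"object","properties":{"series":{"type":"array"}},"required":["series"]}

```bash
ls; mkdir -p pics; python3 - <<'E'
from station import *
import cv2,pickle,numpy as np
s=state();print(s)
for n in ["side","top","wrist"]:
    d=get_image(n);cv2.imwrite(f"pics/{n}0.png",d["image"][:,:,::-1]);pickle.dump((s,d),open(f"{n}0.pkl","wb"))
    print(n,{k:(np.round(v,3).tolist() if not np.isscalar(v) else v) for k,v in d.items() if k!="image"})
E
```

```text
pics
{'t': 0.0, 'joint_positions': array([-1.26401540e+00,  2.13341835e-01, -3.50428893e-02,  1.32351222e+00,
       -5.98067833e-06,  1.57081856e+00]), 'joint_vel': array([-0.00101195,  0.00062959,  0.0004698 ,  0.00034405, -0.00019055,
        0.00044684]), 'joint_efforts': array([-7.92978244e-03, -6.86158633e+01,  4.87121987e+01,  1.75050198e-02,
       -1.28725842e-04, -7.77090946e-06]), 'tcp_pos': array([ 150.89153874, -476.33270986,  230.82975613]), 'tool_rot': array([-3.14049204e+00,  6.00514088e-06,  3.06758706e-01]), 'contact_force': array([-0.72150178,  0.01461935,  0.41957841]), 'moment': array([ 0.02362277, -0.00699454,  0.02687583]), 'finger_gap': 85.67888174380553}
side {'fx': 372.92793562008507, 'fy': 372.92793562008507, 'cx': 256.3370061076585, 'cy': 192.7512625258189, 'k1': -0.11046363571633575, 'extrinsics': [[0.926, 0.308, -0.22, 355.177], [-0.378, 0.724, -0.577, -508.569], [-0.018, 0.617, 0.787, 744.651], [0.0, 0.0, 0.0, 1.0]]}
top {'fx': 368.8103533725549, 'fy': 368.8103533725549, 'cx': 260.4110034002983, 'cy': 189.68036713987087, 'k1': -0.10500716012461477, 'extrinsics': [[0.024, 0.995, -0.096, 441.074], [-1.0, 0.024, -0.003, 9.887], [-0.001, 0.096, 0.995, 916.271], [0.0, 0.0, 0.0, 1.0]]}
wrist {'fx': 274.59999374275554, 'fy': 274.59999374275554, 'cx': 260.8467700922425, 'cy': 195.37925478888906, 'k1': 0.009937520256777665, 'hand_eye': [[-0.0, 0.956, 0.293, 75.672], [1.0, 0.0, -0.001, -0.477], [-0.001, 0.293, -0.956, -142.455], [0.0, 0.0, 0.0, 1.0]]}
```

View pics/top0.png

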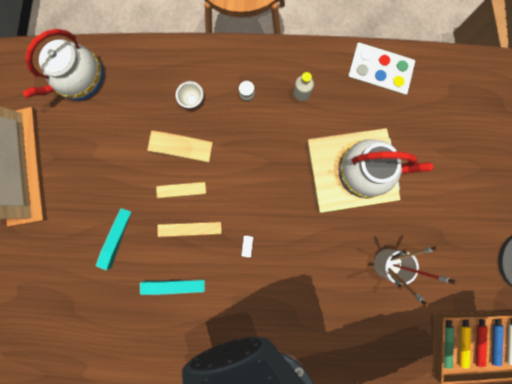

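View pics/side0.png

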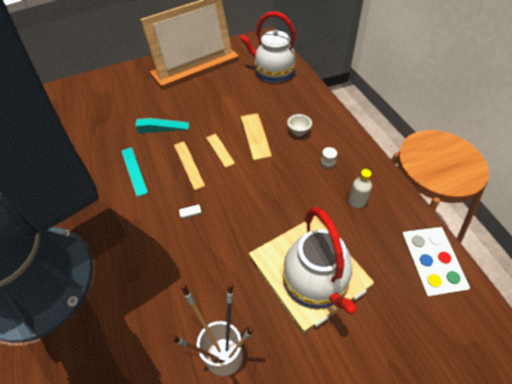

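```bash
cat > h.py <<'E'
import numpy as np,cv2,pickle
from scipy.spatial.transform import Rotation as R
def campose(d,s=None):
    if "extrinsics" in d: return np.array(d["extrinsics"])
    T=np.eye(4);T[:3,:3]=R.from_euler('xyz',s["tool_rot"]).as_matrix();T[:3,3]=s["tcp_pos"]
    return T@np.array(d["hand_eye"])
def proj(d,P,s=None):
    T=campose(d,s);c=(np.atleast_2d(P)-T[:3,3])@T[:3,:3]
    x=c[:,0]/-c[:,2];y=-c[:,1]/-c[:,2];f=1+d["k1"]*(x*x+y*y)
    return np.c_[d["fx"]*x*f+d["cx"],d["fy"]*y*f+d["cy"]]
def unproj(d,uv,z,s=None):
    uv=np.atleast_2d(np.array(uv,float))
    K=np.array([[d["fx"],0,d["cx"]],[0,d["fy"],d["cy"]],[0,0,1]])
    T=campose(d,s);out=[]
    p=np.c_[(uv[:,0]-d["cx"])/d["fx"],(uv[:,1]-d["cy"])/d["fy"]];q=p.copy()
    for _ in range(30): q=p/(1+d["k1"]*(q**2).sum(1,keepdims=True))
    r=np.c_[q[:,0],-q[:,1],-np.ones(len(q))]@T[:3,:3].T
    t=(z-T[2,3])/r[:,2]
    return T[:3,3]+r*t[:,None]
E
```

```text
(no output)
```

The top view shows three wood wedges: the wide one at (180,146), the short flat one at (181,190) and the right one at (189,229). The stand's board is at (355,170), and the eraser at (247,246). I'll fit the poses from the outlines.

```bash
python3 - <<'E'
from h import *
s,d=pickle.load(open("top0.pkl","rb"))
_,d2=pickle.load(open("side0.pkl","rb"))
im=d["image"][:,:,::-1]
cv2.imwrite("pics/topw.png",cv2.resize(im[120:260,90:290],None,fx=4,fy=4,interpolation=cv2.INTER_CUBIC))
cv2.imwrite("pics/topb.png",cv2.resize(im[110:230,290:450],None,fx=5,fy=5,interpolation=cv2.INTER_CUBIC)[:600,:800])
cv2.imwrite("pics/sideb.png",cv2.resize(d2["image"][200:340,230:400,::-1],None,fx=4,fy=4,interpolation=cv2.INTER_CUBIC))
for n,dd in(("top",d),("side",d2)):
    b=dd["image"].astype(np.uint8);hsv=cv2.cvtColor(b,cv2.COLOR_RGB2HSV)
    m=cv2.inRange(hsv,(15,60,150),(32,200,255))
    k,l,st,c=cv2.connectedComponentsWithStats(m)
    for i in range(1,k):
        if st[i,4]>200:
            cs,_=cv2.findContours((l==i).astype(np.uint8),0,1);print(n,st[i],cv2.minAreaRect(cs[0]))
E
```

```text
top [492   0  16  47 456] ((500.0445556640625, 22.94554901123047), (47.26426696777344, 12.238958358764648), 84.2894058227539)
top [ 21 109  20 112 820] ((30.77349090576172, 164.31228637695312), (111.19956970214844, 10.706684112548828), 85.27986145019531)
top [ 307  128   94   85 3310] ((353.80511474609375, 169.4523468017578), (75.36679077148438, 83.3943862915039), 81.11934661865234)
top [ 147  130   66   33 1383] ((179.60874938964844, 145.6127471923828), (64.05900573730469, 22.105636596679688), 10.491477012634277)
top [155 182  52  17 671] ((180.7137908935547, 189.56552124023438), (13.37032413482666, 50.82383728027344), 85.2363510131836)
top [157 222  65  16 855] ((188.96385192871094, 228.7768096923828), (13.433218955993652, 64.56934356689453), 87.1375961303711)
side [144   3  87  76 938] ((188.96600341796875, 39.38504409790039), (58.78343200683594, 79.22794342041016), 73.53998565673828)
side [240 113  32  47 873] ((255.64028930664062, 135.81260681152344), (47.61233139038086, 19.452234268188477), 73.68614196777344)
side [206 133  29  35 418] ((220.12940979003906, 149.9176483154297), (37.58128356933594, 11.504474639892578), 57.528804779052734)
side [174 141  31  49 614] ((189.0890350341797, 165.09588623046875), (50.56671905517578, 12.49685001373291), 65.55604553222656)
side [425 165  62  28 351] ((456.99383544921875, 179.8458709716797), (14.007983207702637, 63.21323776245117), 71.02959442138672)
side [ 249  222   81  109 2536] ((299.8461608886719, 277.73077392578125), (95.87884521484375, 64.99420166015625), 60.2551155090332)
side [340 256  34  43 629] ((358.78387451171875, 279.5496826171875), (29.247905731201172, 40.88445281982422), 15.124006271362305)
```

View pics/topw.png

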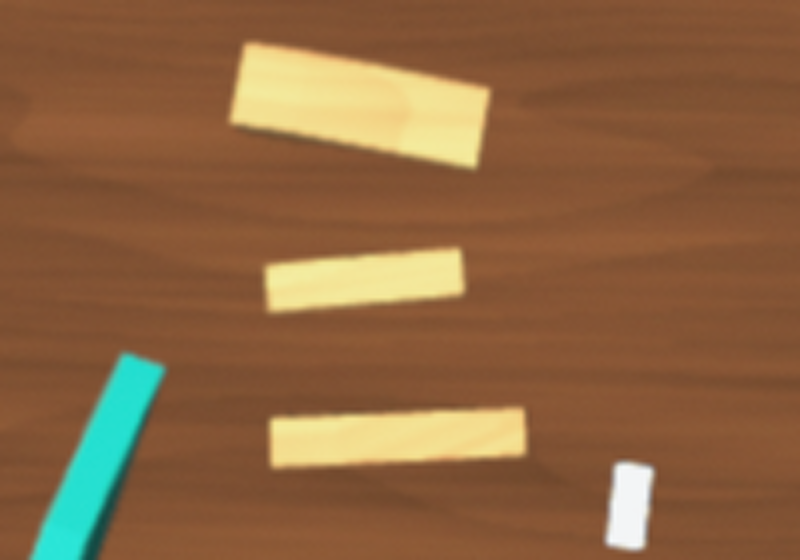

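View pics/topb.png

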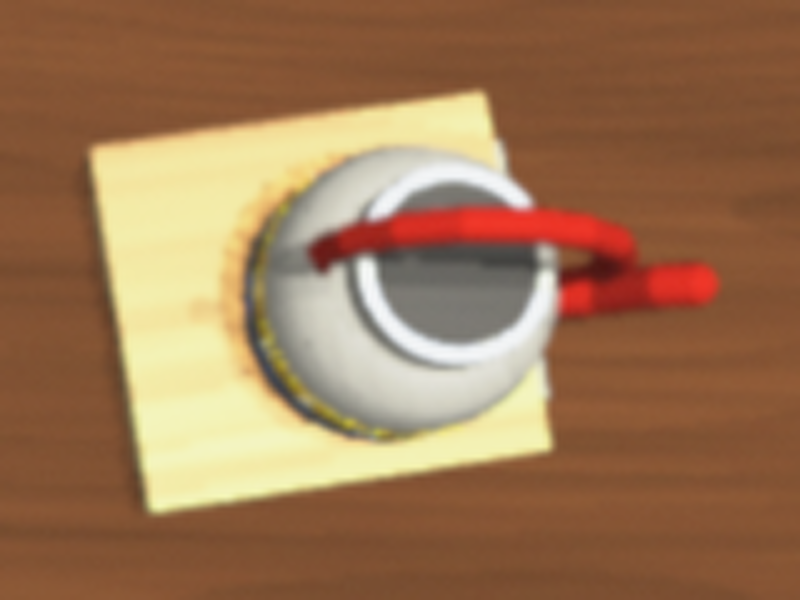

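View pics/sideb.png

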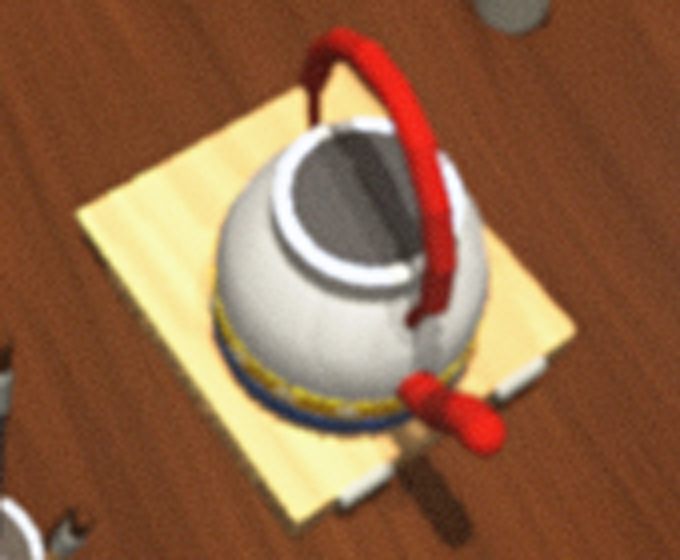

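```bash
cat >> h.py <<'E'
def fitpose(mods,obs,x0,views):
    # mods: list of local pts arrays per view ; yaw pose planar
    from scipy.optimize import least_squares
    def w(p,L):
        c,s_=np.cos(p[2]),np.sin(p[2]);L=np.array(L,float)
        return np.c_[p[0]+c*L[:,0]-s_*L[:,1],p[1]+s_*L[:,0]+c*L[:,1],L[:,2]]
    f=lambda p:np.concatenate([(proj(d,w(p,L),s)-np.array(o)).ravel() for L,o,(d,s) in zip(mods,obs,views)])
    r=least_squares(f,x0,x_scale=[100,100,.1]);return r.x,r.fun
E
python3 - <<'E'
from h import *
_,d=pickle.load(open("top0.pkl","rb"));_,d2=pickle.load(open("side0.pkl","rb"))
cv=lambda L,f,o:[((x+.5)/f-.5+o[0],(y+.5)/f-.5+o[1]) for x,y in L]
# order: front-left(y+),hinge-left,hinge-right,front-right ; stand x -> world -y
bt=cv([(92,150),(485,92),(552,450),(148,514)],5,(290,110))
B=[(-100,90,30),(100,90,30),(100,-90,30),(-100,-90,30)]
bs=cv([(343,62),(577,327),(296,524),(77,213)],4,(230,200))
# which side corner is which: project after top fit
p,r=fitpose([B],[bt],[450,-250,-1.5],[(d,None)]);print("stand top",p,r.round(1))
c,s=np.cos(p[2]),np.sin(p[2])
W=[(p[0]+c*x-s*y,p[1]+s*x+c*y,z) for x,y,z in B];print(proj(d2,W).round(1).tolist(),np.round(bs,1).tolist())
wt=cv([(525,408),(527,455),(271,468),(270,418)],4,(90,120))
Wm=[(75,14,4),(75,-14,4),(-75,-14,32),(-75,14,32)]
p,r=fitpose([Wm],[wt],[330,170,-1.5],[(d,None)]);print("wedge top",p,r.round(1))
c,s=np.cos(p[2]),np.sin(p[2])
W=[(p[0]+c*x-s*y,p[1]+s*x+c*y,z) for x,y,z in Wm];print("side proj",proj(d2,W).round(1).tolist())
cv2.imwrite("pics/sidew.png",cv2.resize(d2["image"][120:220,150:290,::-1],None,fx=5,fy=5,interpolation=cv2.INTER_CUBIC))
for n,px in(("eraser",(247,246)),("flatwedge",(180.7,189.6))):print(n,unproj(d,px,10))
E
```

```text
stand top [ 581.48701636 -214.24740988   -1.39784621] [-0.2 -0.1 -0.2  0.4 -0.2  0.1  0.6 -0.3]
[[314.2, 215.9], [372.8, 282.6], [302.6, 330.3], [248.0, 253.1]] [[315.4, 215.1], [373.9, 281.4], [303.6, 330.6], [248.9, 252.9]]
wedge top [427.29072985 183.26309772  -1.49784356] [-0.3  0.2 -0.3 -0.2  0.4 -0.4  0.3  0.4]
side proj [[203.8, 185.6], [193.7, 189.5], [173.2, 145.0], [182.8, 141.7]]
eraser [[389.50320217  42.39436863  10.        ]]
flatwedge [[523.68102852 210.80345005  10.        ]]
```

View pics/sidew.png

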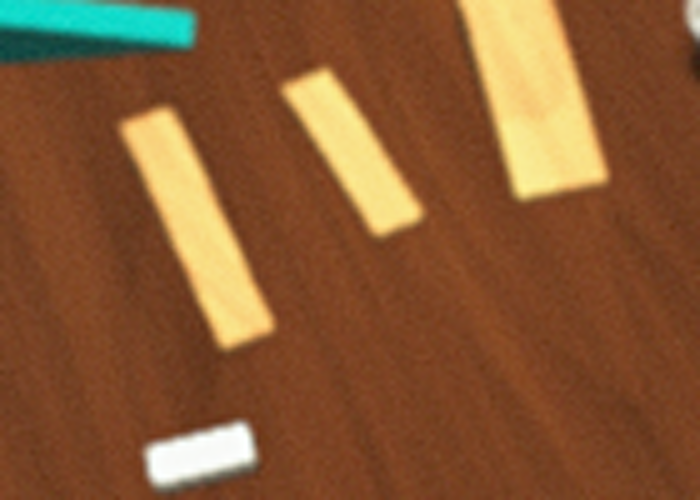

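The side view agrees with the top-view fit to about 1 px: wedge at (427,183) with yaw -1.498, stand at (581.5,-214) with yaw -1.398. Next I'll plan the approach above the wedge's tail.

```bash
cat >> h.py <<'E'
def plan(pos,yaw,goal,gyaw,n,rotdown=None):
    """rows from pos/yaw (tool down) to goal/gyaw in n rows"""
    pos=np.array(pos,float);goal=np.array(goal,float);rows=[];dy=np.degrees(gyaw-yaw)/n
    for k in range(n):
        Rm=np.array([[np.cos(yaw),np.sin(yaw),0],[np.sin(yaw),-np.cos(yaw),0],[0,0,-1]])
        sh=np.round(Rm.T@((goal-pos)/(n-k))/10,2);pos=pos+Rm@sh*10
        t=round(-dy,2);yaw-=np.radians(t);rows.append((sh.tolist(),t))
    return rows,pos,yaw
E
python3 - <<'E'
from h import *
r,p,y=plan([150.9,-476.3,331],.3067,[423,238,150],1.644,22)
for q in r:print(q)
print(p,y)
E
```

```text
([2.16, -2.72, 0.82], np.float64(-3.48))
([2.32, -2.59, 0.82], np.float64(-3.48))
([2.47, -2.44, 0.82], np.float64(-3.48))
([2.62, -2.29, 0.82], np.float64(-3.48))
([2.75, -2.12, 0.82], np.float64(-3.48))
([2.87, -1.95, 0.82], np.float64(-3.48))
([2.99, -1.77, 0.82], np.float64(-3.48))
([3.09, -1.59, 0.82], np.float64(-3.48))
([3.18, -1.4, 0.82], np.float64(-3.48))
([3.26, -1.2, 0.82], np.float64(-3.48))
([3.33, -1.0, 0.83], np.float64(-3.48))
([3.38, -0.8, 0.82], np.float64(-3.48))
([3.42, -0.59, 0.83], np.float64(-3.48))
([3.45, -0.38, 0.82], np.float64(-3.48))
([3.47, -0.17, 0.83], np.float64(-3.48))
([3.48, 0.04, 0.82], np.float64(-3.48))
([3.47, 0.25, 0.83], np.float64(-3.48))
([3.44, 0.46, 0.82], np.float64(-3.48))
([3.41, 0.66, 0.83], np.float64(-3.48))
([3.36, 0.87, 0.82], np.float64(-3.48))
([3.31, 1.07, 0.83], np.float64(-3.48))
([3.23, 1.28, 0.82], np.float64(-3.48))
[423.04419091 237.96177928 150.        ] 1.6429240753268586
```

Request:
step_arm:
  series:
    - {"gripper": 8.5,"linear": [0,0,-5],"turn": [0,0,0]}
    - {"gripper": 8.5,"linear": [0,0,-5],"turn": [0,0,0]}
    - {"gripper": 8.5,"linear": [2.2,-2.7,0.8],"turn": [0,0,-3.5]}
    - {"gripper": 8.5,"linear": [2.3,-2.6,0.8],"turn": [0,0,-3.5]}
    - {"gripper": 8.5,"linear": [2.5,-2.4,0.8],"turn": [0,0,-3.5]}
    - {"gripper": 8.5,"linear": [2.6,-2.3,0.8],"turn": [0,0,-3.5]}
    - {"gripper": 8.5,"linear": [2.8,-2.1,0.8],"turn": [0,0,-3.5]}
    - {"gripper": 8.5,"linear": [2.9,-2.0,0.8],"turn": [0,0,-3.5]}

```text
t: 0.95
tcp_pos: [226.0, -280.0, 282.8]
tool_rot: [-3.141, -0.0, 0.675]
contact_force: [0.3, 0.3, 0.6]
finger_gap: 85.0
```

Request:
step_arm:
  series:
    - {"gripper": 8.5,"linear": [3.0,-1.8,0.8],"turn": [0,0,-3.5]}
    - {"gripper": 8.5,"linear": [3.1,-1.6,0.8],"turn": [0,0,-3.5]}
    - {"gripper": 8.5,"linear": [3.2,-1.4,0.8],"turn": [0,0,-3.5]}
    - {"gripper": 8.5,"linear": [3.3,-1.2,0.8],"turn": [0,0,-3.5]}
    - {"gripper": 8.5,"linear": [3.3,-1.0,0.8],"turn": [0,0,-3.5]}
    - {"gripper": 8.5,"linear": [3.4,-0.8,0.8],"turn": [0,0,-3.5]}
    - {"gripper": 8.5,"linear": [3.4,-0.6,0.8],"turn": [0,0,-3.5]}
    - {"gripper": 8.5,"linear": [3.5,-0.4,0.8],"turn": [0,0,-3.5]}

```text
t: 1.75
tcp_pos: [324.2, -18.7, 219.0]
tool_rot: [3.141, -0.0, 1.165]
contact_force: [1.2, -1.6, -0.7]
finger_gap: 84.9
```

```bash
python3 - <<'E'
from h import *
r,p,y=plan([324.2,-18.7,219],1.165,[423,238,150],1.644,8)
for q in r:print(q)
print(p,y)
E
```

```text
([3.44, -0.13, 0.86], np.float64(-3.43))
([3.44, 0.07, 0.86], np.float64(-3.43))
([3.43, 0.28, 0.86], np.float64(-3.43))
([3.4, 0.48, 0.86], np.float64(-3.43))
([3.37, 0.69, 0.87], np.float64(-3.43))
([3.32, 0.89, 0.86], np.float64(-3.43))
([3.26, 1.08, 0.87], np.float64(-3.43))
([3.19, 1.28, 0.86], np.float64(-3.43))
[423.02126322 238.00450268 150.        ] 1.6439183467472445
```

Request:
step_arm:
  series:
    - {"gripper": 8.5,"linear": [3.4,-0.1,0.9],"turn": [0,0,-3.4]}
    - {"gripper": 8.5,"linear": [3.4,0.1,0.9],"turn": [0,0,-3.4]}
    - {"gripper": 8.5,"linear": [3.4,0.3,0.9],"turn": [0,0,-3.4]}
    - {"gripper": 8.5,"linear": [3.4,0.5,0.9],"turn": [0,0,-3.4]}
    - {"gripper": 7,"linear": [3.4,0.7,0.9],"turn": [0,0,-3.4]}
    - {"gripper": 6,"linear": [3.3,0.9,0.9],"turn": [0,0,-3.4]}
    - {"gripper": 6,"linear": [3.3,1.1,0.9],"turn": [0,0,-3.4]}
    - {"gripper": 6,"linear": [3.2,1.3,0.9],"turn": [0,0,-3.6]}

```text
t: 2.55
tcp_pos: [425.5, 236.7, 146.7]
tool_rot: [-3.141, 0.0, 1.643]
contact_force: [1.5, -0.2, 0.4]
finger_gap: 60.1
```

```bash
python3 - <<'E'
from h import *
from station import *
s=state();d=get_image("wrist");pickle.dump((s,d),open("wrist1.pkl","wb"));print(s["tcp_pos"],s["tool_rot"],s["finger_gap"])
cv2.imwrite("pics/wrist1.png",cv2.resize(d["image"][:,:,::-1],(768,576),interpolation=cv2.INTER_CUBIC))
p=[427.3,183.3,-1.498];c,sn=np.cos(p[2]),np.sin(p[2])
Wm=[(75,14,4),(75,-14,4),(-75,-14,32),(-75,14,32)]
W=[(p[0]+c*x-sn*y,p[1]+sn*x+c*y,z) for x,y,z in Wm];print((proj(d,W,s)*1.5).round(1).tolist())
E
```

```text
[425.53213825 236.69489539 146.70986032] [-3.14132630e+00  1.48115180e-04  1.64290219e+00] 60.10560715448173
[[405.4, 430.8], [370.6, 430.9], [364.8, 255.1], [408.9, 255.1]]
```

View pics/wrist1.png

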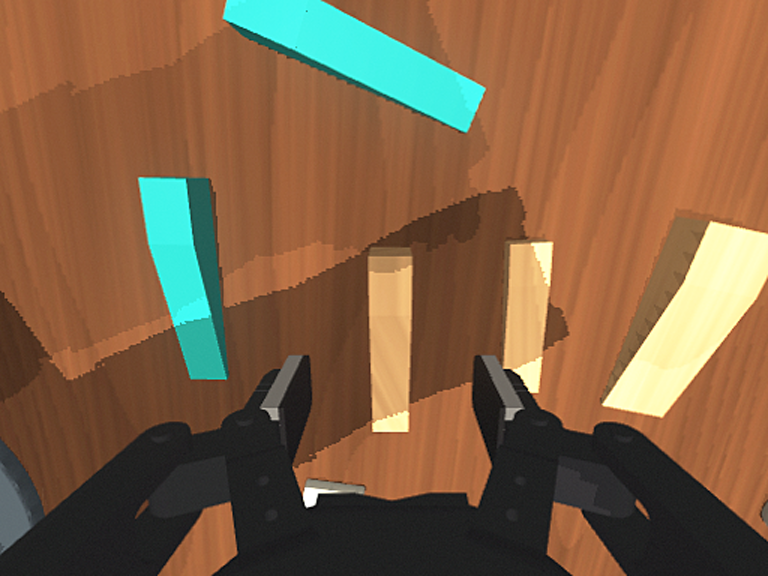

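The wrist view has the wedge tail at (369–412, 256) and its thin end at (373–408, 431), centred between the fingers (mid about 392). I'll descend.

Request:
step_arm:
  series:
    - {"gripper": 6,"linear": [0,0,4],"turn": [0,0,0]}
    - {"gripper": 6,"linear": [0,0,4],"turn": [0,0,0]}
    - {"gripper": 6,"linear": [0,0,3],"turn": [0,0,0]}
    - {"gripper": 6,"linear": [0,0,1.5],"turn": [0,0,0]}
    - {"gripper": 6,"linear": [0,0,0.8],"turn": [0,0,0]}
    - {"gripper": 6,"linear": [0,0,0.4],"turn": [0,0,0]}
    - {"gripper": 6,"linear": [0,0,0],"turn": [0,0,0]}
    - {"gripper": 6,"linear": [0,0,0],"turn": [0,0,0]}

```text
t: 3.4
tcp_pos: [425.9, 235.5, 11.1]
tool_rot: [3.14, -0.001, 1.64]
contact_force: [-0.7, -0.4, 0.0]
finger_gap: 60.1
```

Request:
step_arm:
  series:
    - {"gripper": 6,"linear": [0.2,0,0.3],"turn": [0,0,0]}
    - {"gripper": 6,"linear": [0,0,0.3],"turn": [0,0,0]}
    - {"gripper": 5,"linear": [0,0,0],"turn": [0,0,0]}
    - {"gripper": 4,"linear": [0,0,0],"turn": [0,0,0]}
    - {"gripper": 3.2,"linear": [0,0,0],"turn": [0,0,0]}
    - {"gripper": 2,"linear": [0,0,0],"turn": [0,0,0]}
    - {"gripper": 2,"linear": [0,0,0],"turn": [0,0,0]}
    - {"gripper": 2,"linear": [0,0,0],"turn": [0,0,0]}

```text
t: 4.2
tcp_pos: [425.4, 237.4, 4.6]
tool_rot: [3.141, -0.0, 1.64]
contact_force: [-0.8, -1.1, 5.3]
finger_gap: 26.7
```

```bash
cat > snap.py <<'E'
import sys
from h import *
from station import *
for n in sys.argv[2:]:
    s=state();d=get_image(n);pickle.dump((s,d),open(n+sys.argv[1]+".pkl","wb"))
    cv2.imwrite(f"pics/{n}{sys.argv[1]}.png",cv2.resize(d["image"][:,:,::-1],(768,576),interpolation=cv2.INTER_CUBIC))
print(s["t"],s["tcp_pos"],s["tool_rot"],s["contact_force"],s["moment"],s["finger_gap"])
E
python3 snap.py 2 wrist
```

```text
4.2 [425.41985737 237.35306339   4.58120778] [ 3.14120185e+00 -2.24055203e-04  1.64020833e+00] [-0.76085447 -1.11981599  5.25444935] [-0.14926994  0.28998799 -0.00578696] 26.71589910667089
```

View pics/wrist2.png

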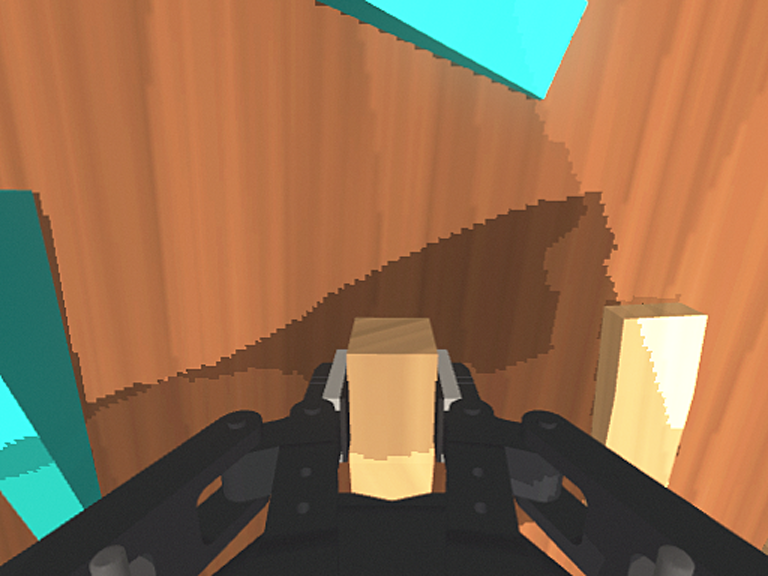

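The wedge is held, with its tail rear edge at (349–436, 353). I'll measure the tail offset and plan the carry to the channel entrance.

```bash
python3 - <<'E'
from h import *
s,d=pickle.load(open("wrist2.pkl","rb"))
P=unproj(d,[((349+.5)/1.5-.5,(353+.5)/1.5-.5),((436+.5)/1.5-.5,(353+.5)/1.5-.5)],32,s)
yaw=s["tool_rot"][2];ax=np.array([np.cos(yaw),np.sin(yaw),0]);ay=np.array([np.sin(yaw),-np.cos(yaw),0])
print(P,[(p-s["tcp_pos"])@ax for p in P],[(p-s["tcp_pos"])@ay for p in P])
st=np.array([581.5,-214.25]);sy=-1.398;u=np.array([np.cos(sy),np.sin(sy)])
for x in(-275,-230,-155):print(x,st+x*u)
g=st-275*u
r,p,y=plan([425.4,237.4,55],1.640,[g[0],g[1],55],np.pi-1.398,7)
for q in r:print(q)
print(p,y)
E
```

```text
[[411.76573082 257.42370644  32.        ]
 [438.29426742 259.26358486  32.        ]] [np.float64(20.969311415205794), np.float64(20.964838754677075)] [np.float64(-12.229221677936403), np.float64(14.363040101719376)]
-275 [534.21713219  56.65465188]
-230 [541.95432874  12.32479976]
-155 [554.84965633 -61.55828712]
([-2.68, 1.37, 0.0], np.float64(-0.85))
([-2.7, 1.33, 0.0], np.float64(-0.85))
([-2.72, 1.29, 0.0], np.float64(-0.85))
([-2.74, 1.25, 0.0], np.float64(-0.85))
([-2.76, 1.21, 0.0], np.float64(-0.85))
([-2.78, 1.17, 0.0], np.float64(-0.85))
([-2.8, 1.14, 0.0], np.float64(-0.85))
[534.24973381  56.70643784  55.        ] 1.7438470904936623
```

Request:
step_arm:
  series:
    - {"gripper": 2,"linear": [0,0,-2],"turn": [0,0,0]}
    - {"gripper": 2,"linear": [0,0,-3],"turn": [0,0,0]}
    - {"gripper": 2,"linear": [-2.7,1.4,0],"turn": [0,0,-0.8]}
    - {"gripper": 2,"linear": [-2.7,1.3,0],"turn": [0,0,-0.9]}
    - {"gripper": 2,"linear": [-2.7,1.3,0],"turn": [0,0,-0.8]}
    - {"gripper": 2,"linear": [-2.7,1.3,0],"turn": [0,0,-0.9]}
    - {"gripper": 2,"linear": [-2.8,1.2,0],"turn": [0,0,-0.8]}
    - {"gripper": 2,"linear": [-2.8,1.2,0],"turn": [0,0,-0.9]}

```text
t: 5.05
tcp_pos: [519.6, 81.1, 54.2]
tool_rot: [-3.141, -0.0, 1.73]
contact_force: [1.5, -0.0, -2.1]
finger_gap: 27.0
```

Request:
step_arm:
  series:
    - {"gripper": 2,"linear": [-2.8,1.1,0],"turn": [0,0,-0.8]}
    - {"gripper": 2,"linear": [0,0,1.5],"turn": [0,0,0]}
    - {"gripper": 2,"linear": [0,0,0],"turn": [0,0,0]}
    - {"gripper": 2,"linear": [0,0,0],"turn": [0,0,0]}
    - {"gripper": 2,"linear": [0,0,0],"turn": [0,0,0]}
    - {"gripper": 2,"linear": [0,0,0],"turn": [0,0,0]}
    - {"gripper": 2,"linear": [0,0,0],"turn": [0,0,0]}
    - {"gripper": 2,"linear": [0,0,0],"turn": [0,0,0]}

```text
t: 5.85
tcp_pos: [534.6, 56.6, 39.5]
tool_rot: [3.141, -0.0, 1.744]
contact_force: [-0.9, 0.4, -1.6]
finger_gap: 27.0
```

```bash
python3 snap.py 3 side top wrist
```

```text
5.95 [534.49944819  56.47335975  39.42801086] [3.14146917e+00 2.70629087e-05 1.74335554e+00] [ 0.26685339 -0.31174695 -0.33368216] [ 0.02379871  0.01060283 -0.01577103] 26.92384946959341
```

View pics/wrist3.png

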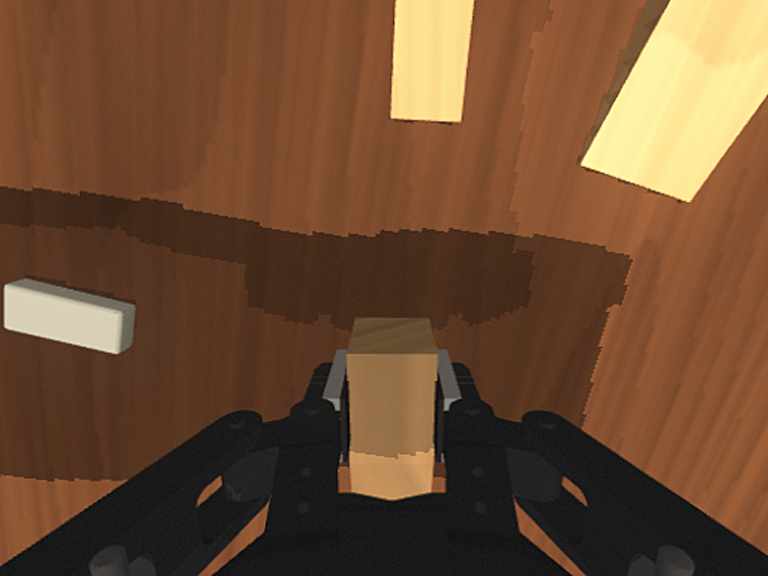

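View pics/side3.png

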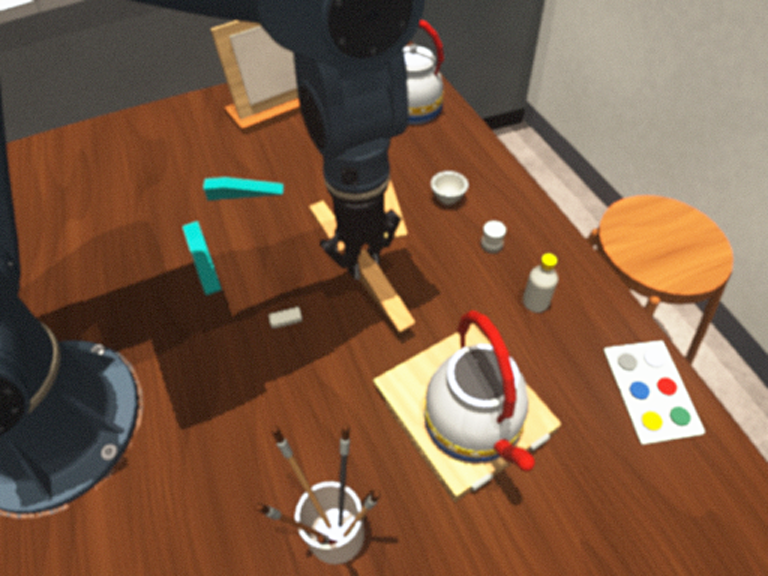

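View pics/top3.png

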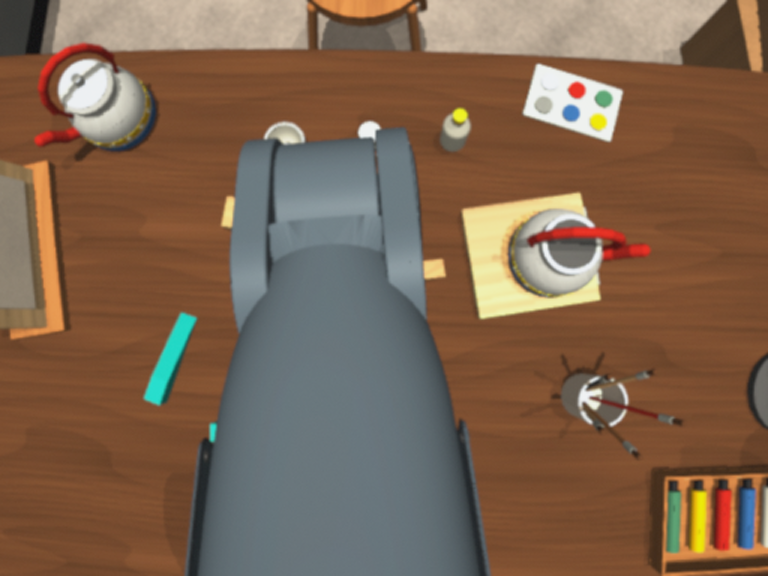

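The wedge is held level. The toe shows in the top view at (425–445, 262–278) and in the side view around (403,325). I'll measure its lateral offset against the stand axis in both images.

```bash
python3 - <<'E'
from h import *
_,d=pickle.load(open("top3.pkl","rb"));_,d2=pickle.load(open("side3.pkl","rb"))
cv2.imwrite("pics/t3c.png",cv2.resize(d["image"][120:220,270:410,::-1],None,fx=5.7,fy=5.7,interpolation=cv2.INTER_CUBIC))
cv2.imwrite("pics/s3c.png",cv2.resize(d2["image"][155:335,220:380,::-1],None,fx=3.3,fy=3.3,interpolation=cv2.INTER_CUBIC))
E
```

```text
(no output)
```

View pics/t3c.png

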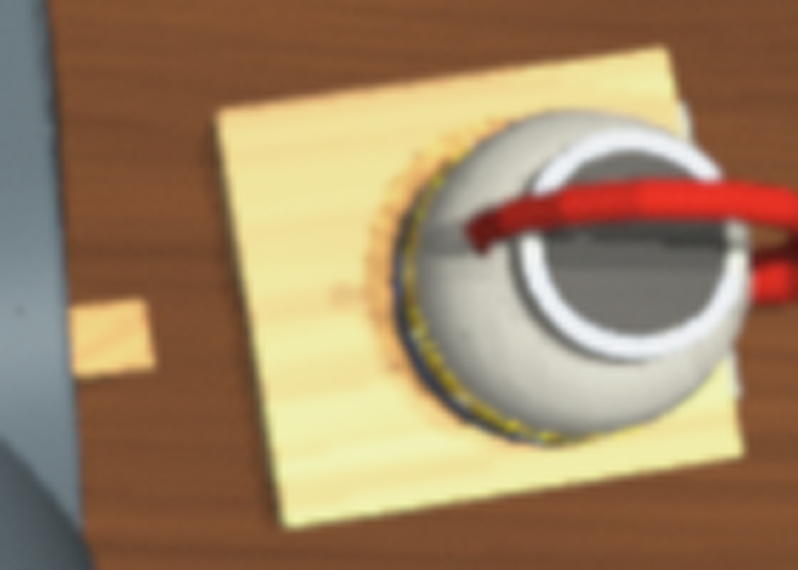

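View pics/s3c.png

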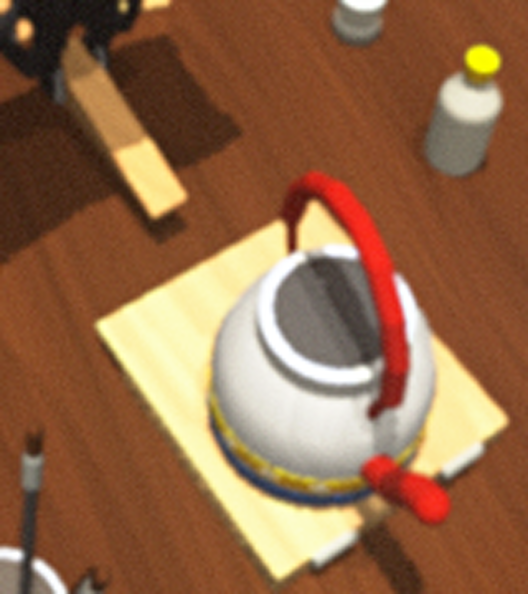

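```bash
python3 - <<'E'
from h import *
_,d=pickle.load(open("top3.pkl","rb"));_,d2=pickle.load(open("side3.pkl","rb"))
cv=lambda L,f,o:[((x+.5)/f-.5+o[0],(y+.5)/f-.5+o[1]) for x,y in L]
B=[(-100,90,30),(100,90,30),(100,-90,30),(-100,-90,30)]
for n,dd,b,t in(("top",d,cv([(217,112),(666,47),(744,456),(286,527)],5.7,(270,120)),cv([(147,299),(156,368)],5.7,(270,120))),
   ("side",d2,cv([(308,205),(509,420),(282,582),(97,325)],3.3,(220,155))if 0 else cv([(509,420),(278,583),(97,325)],3.3,(220,155)),cv([(187,196),(152,219)],3.3,(220,155)))):
    M=B if n=="top" else B[1:]
    p,r=fitpose([M],[b],[580,-214,-1.4],[(dd,None)]);print(n,p,r.round(1))
    T=unproj(dd,t,38.9);u=np.array([np.cos(p[2]),np.sin(p[2])]);v=np.array([-u[1],u[0]])
    for q in T:print("   toe corner stand xy",(q[:2]-p[:2])@u,(q[:2]-p[:2])@v, q)
E
```

```text
top [ 582.05225245 -214.35964137   -1.39596656] [ 0.1  0.1 -0.   0.3 -0.2 -0.2  0.2 -0.1]
   toe corner stand xy -144.19962962735573 13.32511161051579 [570.09208162 -70.04039075  38.9       ]
   toe corner stand xy -145.12430639864377 -16.14439128082058 [540.91096829 -74.25574986  38.9       ]
side [ 583.27184582 -215.43452742   -1.39189001] [-0.   0.5  0.2 -0.8 -0.2  0.4]
   toe corner stand xy -148.55626983495003 14.791854369030837 [571.39150533 -66.61711657  38.9       ]
   toe corner stand xy -145.8389402465583 -16.214209922802745 [541.3638899 -74.8087107  38.9      ]
```

Both views put the toe about 1.1 mm to the -y side of the channel axis and about 46 mm in front of the board. I'll correct that sideways and lower the wedge.

Request:
step_arm:
  series:
    - {"gripper": 2,"linear": [0,0.1,1.0],"turn": [0,0,-0.1]}
    - {"gripper": 2,"linear": [0,0,1.2],"turn": [0,0,0]}
    - {"gripper": 2,"linear": [0,0,0.7],"turn": [0,0,0]}
    - {"gripper": 2,"linear": [0,0,0.4],"turn": [0,0,0]}
    - {"gripper": 2,"linear": [0,0,0.1],"turn": [0,0,0]}
    - {"gripper": 2,"linear": [0,0,0],"turn": [0,0,0]}
    - {"gripper": 2,"linear": [0,0,0],"turn": [0,0,0]}
    - {"gripper": 2,"linear": [0,0,0],"turn": [0,0,0]}

```text
t: 6.8
tcp_pos: [535.7, 56.5, 5.5]
tool_rot: [3.141, 0.0, 1.745]
contact_force: [-0.6, -0.7, -1.0]
finger_gap: 27.3
```

Request:
step_arm:
  series:
    - {"gripper": 2,"linear": [0,0,0.1],"turn": [0,0,0]}
    - {"gripper": 2,"linear": [0,0,0],"turn": [0,0,0]}
    - {"gripper": 2,"linear": [-1,0,0],"turn": [0,0,0]}
    - {"gripper": 2,"linear": [-1,0,0],"turn": [0,0,0]}
    - {"gripper": 2,"linear": [-1,0,0],"turn": [0,0,0]}
    - {"gripper": 2,"linear": [-1,0,0],"turn": [0,0,0]}
    - {"gripper": 2,"linear": [0,0,0],"turn": [0,0,0]}
    - {"gripper": 2,"linear": [0,0,0],"turn": [0,0,0]}

```text
t: 7.6
tcp_pos: [543.1, 15.5, 4.6]
tool_rot: [3.141, 0.001, 1.744]
contact_force: [0.6, -4.2, 5.9]
finger_gap: 26.8
```

```bash
python3 snap.py 4 side top; python3 - <<'E'
from h import *
_,d=pickle.load(open("top4.pkl","rb"));_,d2=pickle.load(open("side4.pkl","rb"))
cv2.imwrite("pics/t4c.png",cv2.resize(d["image"][120:220,270:410,::-1],None,fx=5.7,fy=5.7,interpolation=cv2.INTER_CUBIC))
cv2.imwrite("pics/s4c.png",cv2.resize(d2["image"][155:335,220:380,::-1],None,fx=3.3,fy=3.3,interpolation=cv2.INTER_CUBIC))
E
```

```text
7.65 [543.04806737  15.55444302   4.63156193] [3.14079254e+00 1.47904510e-03 1.74367948e+00] [ 1.23852334 -3.84468474  5.75945052] [-0.67243881 -0.12031174  0.01052785] 27.216427356838476
```

View pics/t4c.png

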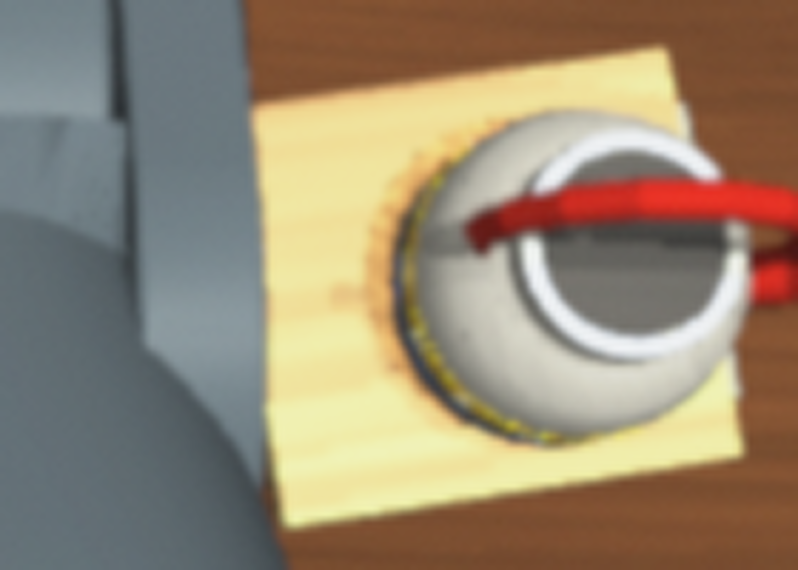

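View pics/s4c.png

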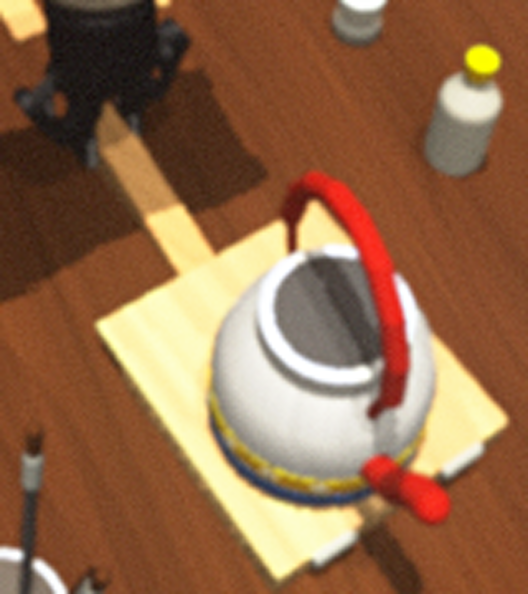

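The toe is about at the board's front edge and, in the side view, centred between the corners. I'll continue in small steps, watching the forces.

Request:
step_arm:
  series:
    - {"gripper": 2,"linear": [-0.5,0,0],"turn": [0,0,0]}
    - {"gripper": 2,"linear": [-0.5,0,0],"turn": [0,0,0]}
    - {"gripper": 2,"linear": [-0.5,0,0],"turn": [0,0,0]}
    - {"gripper": 2,"linear": [-0.5,0,0],"turn": [0,0,0]}
    - {"gripper": 2,"linear": [-0.5,0,0],"turn": [0,0,0]}
    - {"gripper": 2,"linear": [-0.5,0,0],"turn": [0,0,0]}
    - {"gripper": 2,"linear": [0,0,0],"turn": [0,0,0]}
    - {"gripper": 2,"linear": [0,0,0],"turn": [0,0,0]}

```text
t: 8.5
tcp_pos: [548.0, -13.5, 4.6]
tool_rot: [3.141, 0.001, 1.744]
contact_force: [0.7, -2.0, 5.3]
finger_gap: 27.0
```

Request:
step_arm:
  series:
    - {"gripper": 2,"linear": [-0.5,0,0],"turn": [0,0,0]}
    - {"gripper": 2,"linear": [-0.5,0,0],"turn": [0,0,0]}
    - {"gripper": 2,"linear": [-0.5,0,0],"turn": [0,0,0]}
    - {"gripper": 2,"linear": [-0.5,0,0],"turn": [0,0,0]}
    - {"gripper": 2,"linear": [-0.5,0,0],"turn": [0,0,0]}
    - {"gripper": 2,"linear": [-0.2,0,0],"turn": [0,0,0]}
    - {"gripper": 2,"linear": [0,0,0],"turn": [0,0,0]}
    - {"gripper": 2,"linear": [0,0,0],"turn": [0,0,0]}

```text
t: 9.3
tcp_pos: [552.7, -39.8, 4.6]
tool_rot: [3.141, 0.0, 1.744]
contact_force: [-0.7, 0.4, 7.3]
finger_gap: 27.0
```

```bash
python3 snap.py 5 side wrist; python3 - <<'E'
from h import *
_,d2=pickle.load(open("side5.pkl","rb"))
cv2.imwrite("pics/s5c.png",cv2.resize(d2["image"][155:335,220:380,::-1],None,fx=3.3,fy=3.3,interpolation=cv2.INTER_CUBIC))
E
```

```text
9.35 [552.65995435 -39.79924834   4.62594638] [3.14088007e+00 2.91084363e-04 1.74439598e+00] [-0.35887025 -0.00846199  5.88311567] [0.14660998 0.07793788 0.01092742] 27.009153356588342
```

View pics/s5c.png

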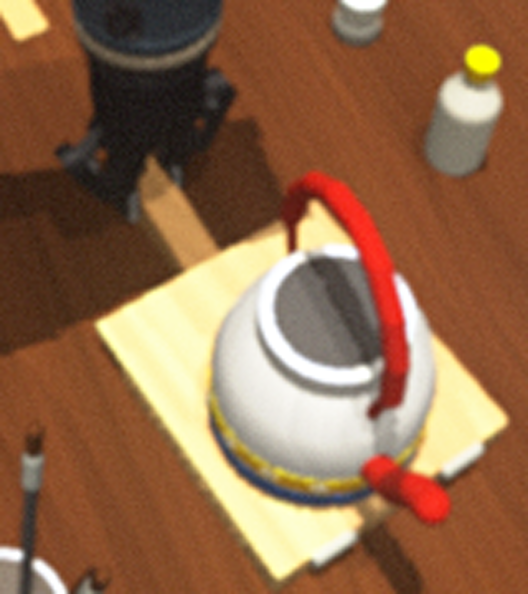

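View pics/wrist5.png

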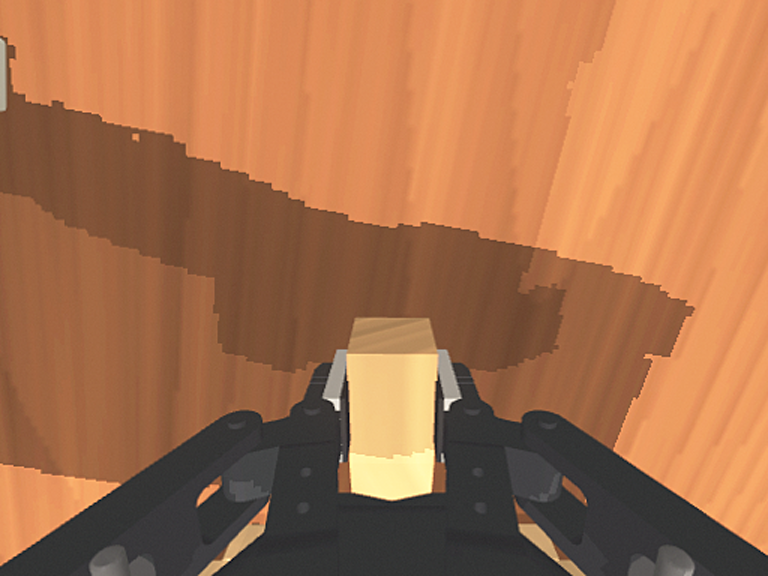

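The wedge hasn't slipped in the grip (tail edge still at row 353), and the board is not yet lifted. Now I'll look for the contact point.

Request:
step_arm:
  series:
    - {"gripper": 2,"linear": [-0.2,0,0],"turn": [0,0,0]}
    - {"gripper": 2,"linear": [-0.2,0,0],"turn": [0,0,0]}
    - {"gripper": 2,"linear": [-0.2,0,0],"turn": [0,0,0]}
    - {"gripper": 2,"linear": [-0.2,0,0],"turn": [0,0,0]}
    - {"gripper": 2,"linear": [-0.2,0,0],"turn": [0,0,0]}
    - {"gripper": 2,"linear": [-0.2,0,0],"turn": [0,0,0]}
    - {"gripper": 2,"linear": [0,0,0],"turn": [0,0,0]}
    - {"gripper": 2,"linear": [0,0,0],"turn": [0,0,0]}

```text
t: 10.2
tcp_pos: [554.5, -50.5, 4.6]
tool_rot: [3.141, -0.002, 1.745]
contact_force: [-1.7, 10.5, 9.3]
finger_gap: 27.1
```

Resistance is now 10.5 N, so the ramp is carrying the board. I'll go about 12 mm more.

Request:
step_arm:
  series:
    - {"gripper": 2,"linear": [-0.2,0,0],"turn": [0,0,0]}
    - {"gripper": 2,"linear": [-0.2,0,0],"turn": [0,0,0]}
    - {"gripper": 2,"linear": [-0.2,0,0],"turn": [0,0,0]}
    - {"gripper": 2,"linear": [-0.2,0,0],"turn": [0,0,0]}
    - {"gripper": 2,"linear": [-0.2,0,0],"turn": [0,0,0]}
    - {"gripper": 2,"linear": [-0.2,0,0],"turn": [0,0,0]}
    - {"gripper": 2,"linear": [0,0,0],"turn": [0,0,0]}
    - {"gripper": 2,"linear": [0,0,0],"turn": [0,0,0]}

```text
t: 11.0
tcp_pos: [556.6, -62.3, 4.6]
tool_rot: [3.141, -0.002, 1.745]
contact_force: [-1.9, 10.2, 9.9]
finger_gap: 26.8
```

```bash
python3 snap.py 6 side wrist top; python3 - <<'E'
from h import *
_,d2=pickle.load(open("side6.pkl","rb"));_,d0=pickle.load(open("side5.pkl","rb"))
a=cv2.resize(d0["image"][205:335,235:380,::-1],None,fx=2.7,fy=2.7,interpolation=cv2.INTER_CUBIC)
b=cv2.resize(d2["image"][205:335,235:380,::-1],None,fx=2.7,fy=2.7,interpolation=cv2.INTER_CUBIC)
cv2.imwrite("pics/s6c.png",np.hstack([a,b]))
E
```

```text
11.1 [556.54359835 -62.3138717    4.59272913] [ 3.14092317e+00 -1.74625917e-03  1.74524686e+00] [-1.96524102  9.81020215  7.75899157] [1.76594254 0.44233281 0.00517902] 27.461024932452894
```

View pics/s6c.png

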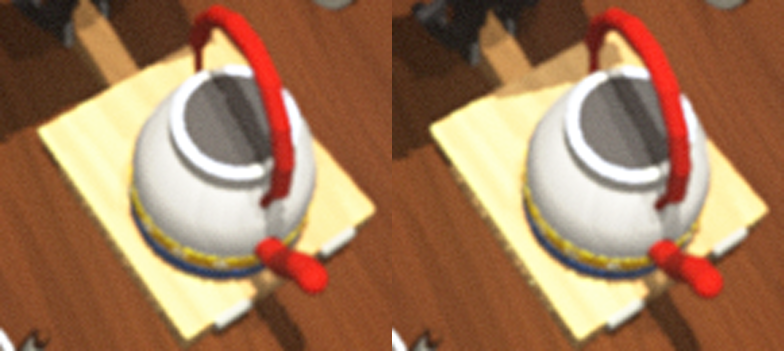

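View pics/wrist6.png

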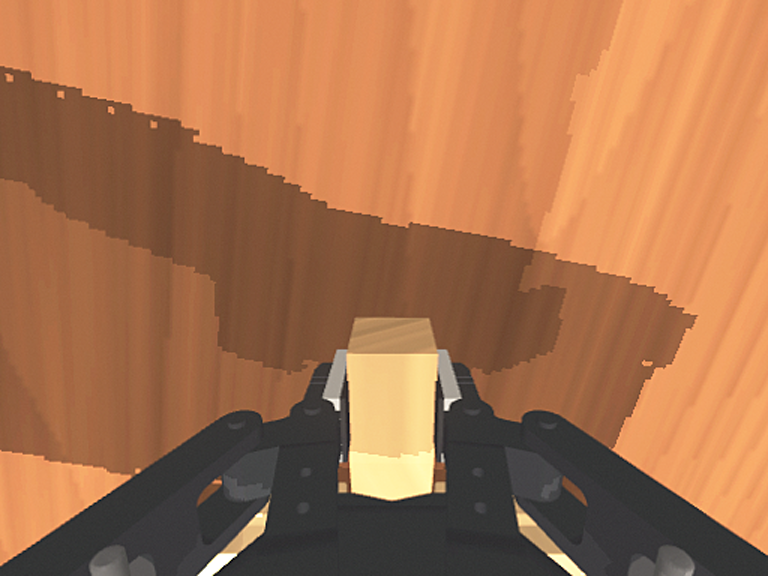

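View pics/side6.png

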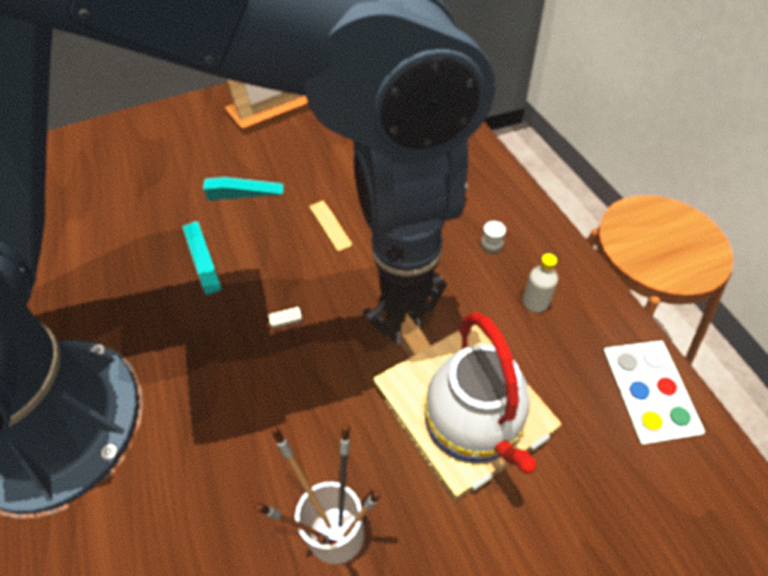

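```bash
python3 - <<'E'
from h import *
I={k:pickle.load(open(f"side{k}.pkl","rb"))[1] for k in (0,3,4,5,6)}
d=I[6];u=np.array([np.cos(-1.396),np.sin(-1.396)]);v=np.array([-u[1],u[0]]);o=np.array([582,-214.4])
def wp(x,y,lift,z):  # board rotates about hinge
    a=np.arcsin(lift/200);X=x-100; Xr=X*np.cos(a)+(z-18)*np.sin(a);Z=18-X*np.sin(a)+(z-18)*np.cos(a)
    q=o+(100+Xr)*u+y*v;return [*q,Z]
for n,(x,y) in {"FR":(-100,-90),"HR":(100,-90)}.items():
    c=proj(d,[wp(x,y,0,30)])[0];h=9
    x0,y0=int(c[0])-h,int(c[1])-h
    g=lambda k:cv2.GaussianBlur(cv2.cvtColor(I[k]["image"],cv2.COLOR_RGB2GRAY).astype(np.float32),(0,0),.7)
    T=g(4)[y0:y0+2*h+1,x0:x0+2*h+1]
    for k in(0,3,5,6):
        W=np.eye(2,3,dtype=np.float32);S=g(k)[y0:y0+2*h+1,x0:x0+2*h+1]
        try: cc,W=cv2.findTransformECC(T,S,W,cv2.MOTION_TRANSLATION,(3,200,1e-6));print(n,k,W[:,2].round(2),round(cc,3))
        except Exception as e:print(n,k,"fail")
    print("predicted 5mm:",(proj(d,[wp(x,y,5,30)])-proj(d,[wp(x,y,0,30)])).round(2))
E
```

```text
FR 0 [0.05 0.08] 0.998
FR 3 [0.02 0.01] 1.0
FR 5 [-0.26  0.08] 0.979
FR 6 [-0.2  -0.86] 0.991
predicted 5mm: [[ 0. -1.]]
HR 0 [ 0.04 -0.09] 0.998
HR 3 [ 0.01 -0.03] 1.0
HR 5 [-0.03  0.07] 1.0
HR 6 [0.02 0.13] 0.999
predicted 5mm: [[0.09 0.13]]
```

The board's front corner moved up 0.86 px, against 1.0 px predicted for 5 mm. That is about 4.5 mm of lift, and the hinge corner and kettle haven't shifted. I'm handing it in.

```bash
python3 - <<'E'
from station import *
s=state();print(s["t"],s["tcp_pos"],s["contact_force"],s["finger_gap"]);print(sign_off())
E
```

```text
11.15 [556.54981251 -62.31464753   4.59820874] [-1.18828153  9.68636668  8.4909873 ] 27.029811318409866
the job is handed in; nothing more can be done
None
```

I picked up the 28 mm wide, 150 mm long wedge by its tail and set it flat in front of the stand. I then slid it thin end first along the channel until the board's front edge lifted, and handed in at 11.15 s with the gripper still holding it.

**Lift:** the side camera shows the front corner up about 4.5 mm (0.86 px, against 1.0 px predicted for 5 mm), so the figure is only sub-pixel accurate. The wedge's travel gives roughly 5 mm, which agrees.

**Wedge:** it didn't slip in the grip and still lies flat; the tool height was 4.6 mm, the same as when I gripped it. At hand-in it was pushed back with about 10 N along the channel and 8.5 N upward, both steady.

**Surroundings:** the kettle is standing and the stand's hinge corner hasn't moved. The other objects visible in the last side view look undisturbed; the arm hid the wide wedge and the bowl, and I didn't open the last top view.

**Disagreements:** the top and wrist cameras differed by about 2 mm on where the wedge lay before the grasp. Before insertion, the top and side views put the toe 1.0–1.4 mm and 0.7 mm off the channel's centre line. I corrected by 1 mm, and the wedge went in with no noticeable side force.

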